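# Clear the bath deck and draw the filter cassette

### The arm

A 6-joint arm with a two-finger parallel gripper is mounted at the origin on the work surface. World frame = base frame: x ahead of the robot, y to its left, z up, the work surface at z = 0. Lengths are in m, angles in degrees, forces in N, time in s.
With the tool pointing down it reaches from about 0.25 to 0.725 m from the base axis. Payload 9.7 kg.
Tool frame: the origin (TCP) lies at the very end of the fingers, on their centre line; the grasp point (between the pads) lies 19 mm behind it (bot.grip_point_offset is the z of the grasp point in the tool frame, in m); z points along the fingers, x is the direction in which the jaws open and shut, and the axes are right-handed (so a half turn about z gives the same grasp; the last joint's range is limited). The gripper opens to 85 mm and grips with 20 to 120 N. Pads are 22 mm wide; open, the fingers measure 114 mm over their backs; the gripper's body (76 mm by 85 mm) begins 54 mm behind the grasp point. The pads swing forward as they close: fully open they stand 13 mm farther back than shut.
Start: joints at [-64.171, 4.979, 10.078, 95.1, 0, 90], TCP at [0.24, -0.495, 0.231] pointing down, gripper open.
Joint ranges: [-179.16, 179.16], [-48.56, 103.87], [-65.8, 70.77], [-126.05, 130.52], [-82.76, 87.17], [-180, 180]. Speed limits (degrees/s): [127.2, 127.2, 147.25, 180, 180, 180].

### API

Orientations are given as [roll, pitch, yaw] about the fixed x, y, z axes, in that order (R = Rz(yaw) Ry(pitch) Rx(roll)).
In Python, from workcell import get_obs, viewer, job_done, bot gives the robot as it stands.
- The arm moves only by the shell command python3 -m handwheel 'ROWS' [FORCE]. ROWS is JSON, a list of rows, each a list of 5 numbers: the closure, from 0 (fully open) to 1 (shut), then the shift along the world's x, y, z in m, then the turn about the world's z in degrees. A call has 1 to 5 rows; each row is the pose to reach, as a shift and turn from the pose measured when the call began; what a row does not reach only later rows make up. A row lasts 1/10 s, in which the tool goes at most 50 mm and 8.59 degrees, less where a joint would pass 70% of its speed; a pose out of reach is approached as far as the arm can. A call with a gripper value outside its range is refused whole. The fingers move at their own pace and stop on an object; FORCE is the grip in N (left out, the last holds). Time passes only in rows, so rows that repeat a pose let the fingers close. It gives the time, the measured TCP pose, the force and the opening at its end, in the units of the state.
- get_obs(): the state, without advancing time (a new reading comes with each control period).
- viewer.camera(name): name is "side" or "top" or "wrist"; returns a dict with "color" (400x640x3 uint8, blue, green, red), "K" (3x3 intrinsics, pixels), "dist_coeffs" ([k1, k2, p1, p2, k3] as OpenCV has them; the pictures are not rectified), "origin" and "orientation" of the camera in the world. Camera axes: x right, y down, z forward; pixel columns grow to the right and rows downward; lengths in m; the calibration is good to about 2 mm. A picture is of the moment at which its call begins. There is no depth.
- job_done(): hands the job in, once; it reports no verdict.
The state is a dict: "time": time; "q": joint angles; "qd": joint speeds; "joint_efforts": joint torques, N m; "ee_pos": TCP position; "tcp_rot": TCP orientation; "wrist_force": force on the tool from outside, world axes, zero at the start; "torque": the same for the moment, N m; "opening": finger opening in m.
Only numpy, scipy, OpenCV 4.12 (cv2) and the standard library are available. Lean on these libraries where they do the work, as an engineer would, in place of code of your own. Each camera call takes 0.05 s, during which the arm holds its last target.

### The job

With the orange scraper block, wipe the three loose ceramic chips off the white bath deck into the steel catch tray at its side (do not touch the chips with the fingers), then stand the scraper back upright on the bench, clear of the tray. Then pinch the two blue side catches of the filter cassette together, draw it upright out of its slot, and finish while still holding it pinched and still in the air, its underside about 10 cm above the deck. Do not push aside or knock over anything else on the bench or the rubber stopper on the deck.

Things in the scene. Friction and masses are not known exactly. Their poses are not given: they have to be found in the camera images.
- bath: fixed low white instrument with green panels. Origin on the bench, z up, turned up to 0.2 rad. Flat lipless deck 60 mm above the bench, x -110 to 110, y -100 to 200 mm of its frame. An open steel catch tray adjoins the deck's edge at y -100: x -110 to 110, y -200 to -100 mm, floor 4 mm, 3 mm thick rim 25 mm above the bench; the deck's side is its fourth wall
- deck_mid (a point): middle of the part of the deck where the chips lie, on the deck surface: bath frame (0, -20, 60) mm
- slot (a point): centre of the cassette slot's mouth, in the plane of the deck: bath frame (0, 135, 60) mm; mouth 49 mm along the bath's x, 55 mm along its y; its floor is 40 mm below the deck. The cassette has 1.5 mm play all round in it, so pinch centred to 2 mm. The deck around it is free
- tray_mid (a point): middle of the catch tray's floor: bath frame (0, -150, 4) mm
- cassette: loose white and grey cassette upright in the slot, axes parallel to the bath's at the start, 90 mm tall, 0.13 to 0.25 kg. Origin at the centre of its underside, 40 mm below the deck when seated, so its top 50 mm stand out. On each y side a blue catch plate, 24 mm wide (x), reaches from the deck to 44 mm above it; over both plates it is 52 mm wide (y) released, 36 mm pinched
- catch_mid (a point): point midway between the two catch plates, at the height to pinch: 64 mm above the cassette's underside, 24 mm above the deck when seated. It moves with the cassette
- catch_left (a joint): catch on the cassette's +y side, a sprung slide: 0 released, 0.008 m fully pushed in towards the middle; 2 N at the start, 7 N fully in; springs back when let go. Its tooth hooks 4 mm under the mouth's edge, so the cassette cannot rise until both catches are in by over 5 mm. A grip of 20 to 30 N holds both in and carries the cassette by friction
- catch_right (a joint): the same on the cassette's -y side: 0 released, 0.008 m fully pushed in
- scraper: loose scraper block, 0.18 kg, standing upright on the bench left or right of the bath: base 100 mm (own x) x 30 mm (y) x 30 mm high, black rubber sole, orange above; orange handle 40 mm (x) x 24 mm (y) on its middle, from 30 to 85 mm height. Origin at the centre of its underside. Grip the handle across its 24 mm
- chip_a: loose terracotta-coloured ceramic chip, 22 x 16 x 10 mm, 11 g, lying flat on the deck, centre within 30 mm of the deck's middle line along y and between y -70 and 25 mm of the bath frame. Origin at the centre of its underside
- chip_b: loose terracotta-coloured ceramic chip, 22 x 16 x 10 mm, 11 g, lying flat on the deck, centre within 30 mm of the deck's middle line along y and between y -70 and 25 mm of the bath frame. Origin at the centre of its underside
- chip_c: loose terracotta-coloured ceramic chip, 22 x 16 x 10 mm, 11 g, lying flat on the deck, centre within 30 mm of the deck's middle line along y and between y -70 and 25 mm of the bath frame. Origin at the centre of its underside
- bottle: bystander, leave alone: amber glass lab bottle with a blue cap, loose, 70 mm diameter, 140 mm tall. Origin at the centre of its underside
- beaker: bystander, leave alone: clear glass beaker, loose, 70 mm diameter, 90 mm tall, beyond the deck. Origin at the centre of its underside
- jar: bystander, leave alone: white jar, loose, 64 mm diameter, 90 mm tall, beyond the deck. Origin at the centre of its underside
- dish: bystander, leave alone: green glass dish, loose, 90 mm diameter, 18 mm tall, beside the bath. Origin at the centre of its underside
- timer: bystander, leave alone: grey timer, loose, 50 x 80 x 30 mm, beside the bath. Origin at the centre of its underside
- stopper: bystander, leave alone: black rubber stopper, loose, 24 mm diameter, 22 mm tall, standing on the deck near its far (+x) edge, outside the 100 mm wide middle band where the chips lie. Origin at the centre of its underside
Mind the look-alikes: they are no part of the job. Of the things like the scraper, leave any that is yellow; of the rest the smaller one is meant.

How it is judged (in metres and radians):
On the way, in this order (a step that is already met when the one before it is completed fails the run):
1. all three chips wiped into the catch tray with the scraper in the fingers, the cassette still seated (y of chip_a in the frame of bath between -0.205 and -0.095 m and x of chip_a in the frame of bath between -0.115 and 0.115 m and z of each of chip_a, chip_b, chip_c in the frame of bath below 0.035 m and y of chip_b in the frame of bath between -0.205 and -0.095 m and x of chip_b in the frame of bath between -0.115 and 0.115 m and y of chip_c in the frame of bath between -0.205 and -0.095 m and x of chip_c in the frame of bath between -0.115 and 0.115 m and contact force between the fingers and scraper above 1 N and z of cassette in the frame of bath below 0.03 m), for 0.1 s.
2. the scraper stood upright on the bench and let go, the cassette still seated (height (world z) of scraper between -0.01 and 0.012 m and angle between scraper's own z axis and vertical below 0.2 rad and contact force between scraper and bath below 0.3 N and contact force between the fingers and scraper below 0.3 N and linear speed of scraper below 0.03 m/s and z of cassette in the frame of bath below 0.03 m), for 0.2 s.
3. the cassette pinched by both catches and lifted free (z of cassette in the frame of bath above 0.12 m and value of joint each of catch_left, catch_right above 0.004 m and contact force between the fingers and cassette above 1.5 N and contact force between cassette and bath below 0.1 N and angle between cassette's own z axis and vertical below 0.35 rad and linear speed of cassette below 0.04 m/s), for 0.2 s.
At the end, for the whole second after the job is handed in: Fingers hold the cassette still, upright within 0.35 rad, both catches in over 4 mm, underside over 60 mm above the deck, clear of the bath. Scraper let go, upright on the bench within 0.2 rad and 12 mm, clear of the bath. All three chips lie in the catch tray (all of step 3 and height (world z) of scraper between -0.01 and 0.012 m and angle between scraper's own z axis and vertical below 0.2 rad and contact force between scraper and bath below 0.3 N and contact force between the fingers and scraper below 0.3 N and linear speed of scraper below 0.03 m/s and y of chip_a in the frame of bath between -0.205 and -0.095 m and x of chip_a in the frame of bath between -0.115 and 0.115 m and z of each of chip_a, chip_b, chip_c in the frame of bath below 0.035 m and y of chip_b in the frame of bath between -0.205 and -0.095 m and x of chip_b in the frame of bath between -0.115 and 0.115 m and y of chip_c in the frame of bath between -0.205 and -0.095 m and x of chip_c in the frame of bath between -0.115 and 0.115 m); the arm keeps its last pose, push and grip.
It fails at once if a bystander (bottle, beaker, jar, dish, timer, stopper) pushed or knocked more than 30 mm from its place (distance of any of bottle, beaker, jar, dish, timer, stopper from where it was at the start of the episode above 0.03 m).
It fails at once if a chip touched by the fingers (contact force between the fingers and chip_a above 0.5 N or contact force between the fingers and chip_b above 0.5 N or contact force between the fingers and chip_c above 0.5 N).
It also fails if it takes over 72 s, if anything falls off the work surface, if the arm or the gripper's body presses on something with over 40 N, if the wrist force passes 120 N, or if a joint passes its speed limit or range.

## Working session

There is one attempt and no reset: what is moved stays moved. The work goes in short steps, Python scripts to look and compute and a shell command to move; the robot and the scene stay as the last step left them, time stands still between calls to the robot, and variables do not carry over. Pictures are saved under pics/ and viewed, and the job is handed in when it is done.

```bash
ls; mkdir -p pics
python3 - <<'E'
from workcell import get_obs, viewer, bot
import cv2
o=get_obs();print({k:o[k] for k in('time','ee_pos','tcp_rot','opening','wrist_force')})
print(bot.grip_point_offset)
for n in('side','top','wrist'):
    c=viewer.camera(n);cv2.imwrite(f'pics/{n}0.png',c['color']);print(n,c['K'],c['dist_coeffs'],c['origin'],c['orientation'])
E
```

```text
pics
{'time': 0.0, 'ee_pos': array([ 0.23953391, -0.49484325,  0.23058885]), 'tcp_rot': array([-1.79999510e+02,  7.55196447e-02, -6.41704983e+01]), 'opening': 0.08506843333999393, 'wrist_force': array([-0.09875877, -0.09404178, -0.28574554])}
-0.0187
side [[438.8877633    0.         320.1715078 ]
 [  0.         438.8877633  194.59688381]
 [  0.           0.           1.        ]] [0.04105056 0.         0.         0.         0.        ] [0.52866806 1.02074689 0.83720576] [-127.7798121     0.36516857 -177.00192038]
top [[431.37621762   0.         321.20902183]
 [  0.         431.37621762 206.40244813]
 [  0.           0.           1.        ]] [-0.09768587  0.          0.          0.          0.        ] [0.3091441  0.0565868  1.48252934] [-169.02989221   -0.61250681  -90.21744216]
wrist [[347.16589625   0.         312.98898125]
 [  0.         347.16589625 199.91221284]
 [  0.           0.           1.        ]] [-0.04443624  0.          0.          0.          0.        ] [ 0.3062949  -0.46193628  0.3731949 ] [ 1.62791949e+02  6.93835198e-02 -6.41462552e+01]
```

View pics/top0.png

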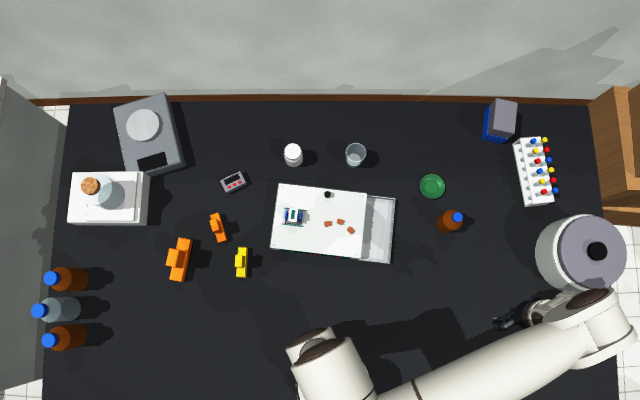

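View pics/side0.png

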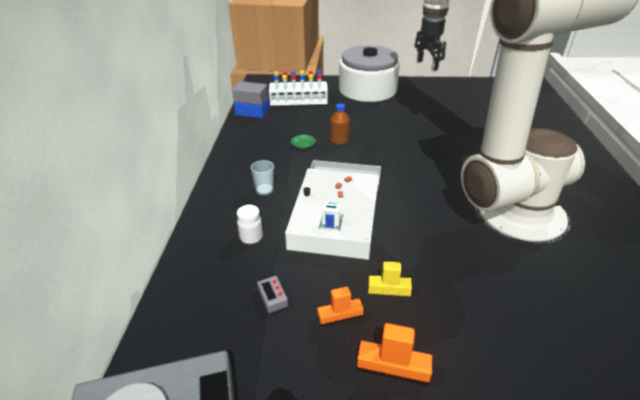

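View pics/wrist0.png

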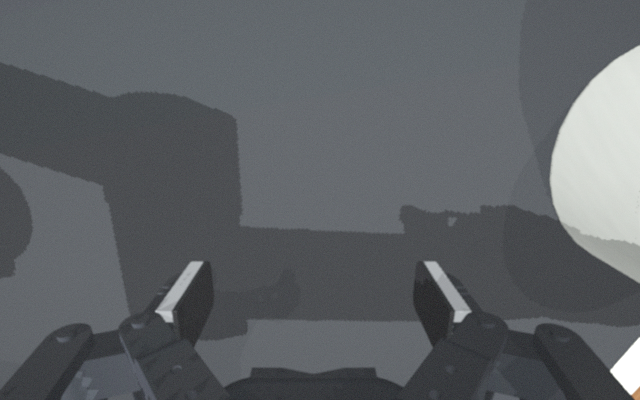

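Scraper candidates in the top view are the large orange block (179,259), the small orange block (218,228) and the yellow one (241,262). The rule says not yellow, and the smaller of the rest, so I pick (218,228). I'll check it in a close crop and measure.

```bash
cat > h.py <<'E'
import numpy as np,cv2
from scipy.spatial.transform import Rotation as R
from workcell import get_obs, viewer, bot
def rays(c,px):
    px=np.array(px,float).reshape(-1,1,2)
    n=cv2.undistortPoints(px,c['K'],c['dist_coeffs']).reshape(-1,2)
    d=np.c_[n,np.ones(len(n))]
    return d@R.from_euler('xyz',c['orientation'],degrees=True).as_matrix().T
def onz(c,px,z):
    d=rays(c,px);o=np.array(c['origin']);t=(z-o[2])/d[:,2]
    return (o+d*t[:,None])
def proj(c,P):
    M=R.from_euler('xyz',c['orientation'],degrees=True).as_matrix()
    rv=cv2.Rodrigues(M.T)[0];t=-M.T@np.array(c['origin'])
    return cv2.projectPoints(np.array(P,float).reshape(-1,1,3),rv,t,c['K'],np.array(c['dist_coeffs']))[0].reshape(-1,2)
def tri(c1,p1,c2,p2):
    d1=rays(c1,[p1])[0];d2=rays(c2,[p2])[0];o1,o2=np.array(c1['origin']),np.array(c2['origin'])
    A=np.stack([d1,-d2],1);s=np.linalg.lstsq(A,o2-o1,rcond=None)[0]
    a=o1+s[0]*d1;b=o2+s[1]*d2;return (a+b)/2,np.linalg.norm(a-b)
def hsv(c): return cv2.cvtColor(c['color'],cv2.COLOR_BGR2HSV)
def blobs(m,amin=10):
    n,l,s,ce=cv2.connectedComponentsWithStats(m.astype(np.uint8));return [(tuple(np.round(ce[i],1)),s[i].tolist(),l==i) for i in range(1,n) if s[i][4]>=amin]
def save(c,name,box,k):
    x0,y0,x1,y1=box;cv2.imwrite('pics/'+name,cv2.resize(c['color'][y0:y1,x0:x1],None,fx=k,fy=k,interpolation=cv2.INTER_NEAREST))
E
python3 - <<'E'
from h import *
t=viewer.camera('top');s=viewer.camera('side')
save(t,'topcrop1.png',(160,170,420,300),3)
save(s,'sidecrop1.png',(230,150,450,390),3)
H=hsv(t)
m=cv2.inRange(H,(5,180,120),(18,255,255))
for ce,st,_ in blobs(m,30):print('orange',ce,st)
m=cv2.inRange(H,(0,90,60),(14,235,255))
for ce,st,mm in blobs(m,8):
    if 300<ce[0]<370: print('chip',ce,st,onz(t,[ce],.068)[0])
for n,p,z in [('corners',[(278,183),(271,249),(391,263),(396,198)],0.06),('cass',[(293,216)],.11),('stopper',[(327,194)],.08)]:
    print(n,onz(t,p,z).round(3).tolist())
E
```

```text
orange (np.float64(217.2), np.float64(227.2)) [209, 213, 18, 30, 266]
orange (np.float64(448.3), np.float64(220.6)) [443, 213, 13, 16, 115]
orange (np.float64(179.4), np.float64(259.2)) [165, 237, 26, 45, 597]
orange (np.float64(57.0), np.float64(287.6)) [52, 285, 11, 6, 35]
chip (np.float64(339.9), np.float64(221.3)) [337, 219, 7, 6, 30] [ 0.53279404 -0.02145489  0.068     ]
chip (np.float64(327.3), np.float64(223.0)) [324, 221, 7, 5, 30] [0.52718389 0.02043398 0.068     ]
chip (np.float64(350.5), np.float64(229.6)) [347, 227, 8, 7, 31] [ 0.50489502 -0.05625843  0.068     ]
corners [[0.666, 0.187, 0.06], [0.442, 0.207, 0.06], [0.394, -0.189, 0.06], [0.613, -0.213, 0.06]]
cass [[0.544, 0.132, 0.11]]
stopper [[0.623, 0.021, 0.08]]
```

View pics/topcrop1.png

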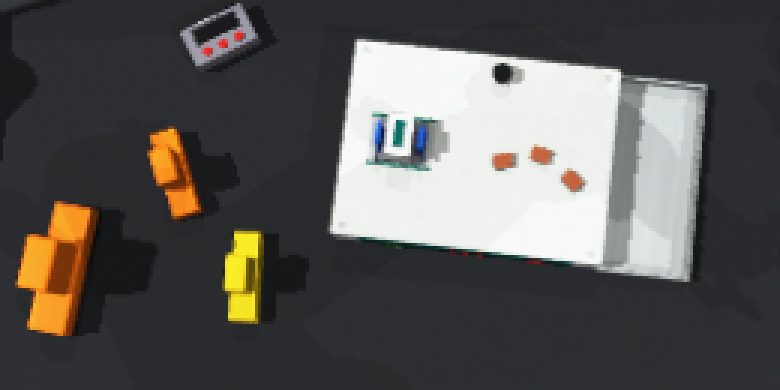

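View pics/sidecrop1.png

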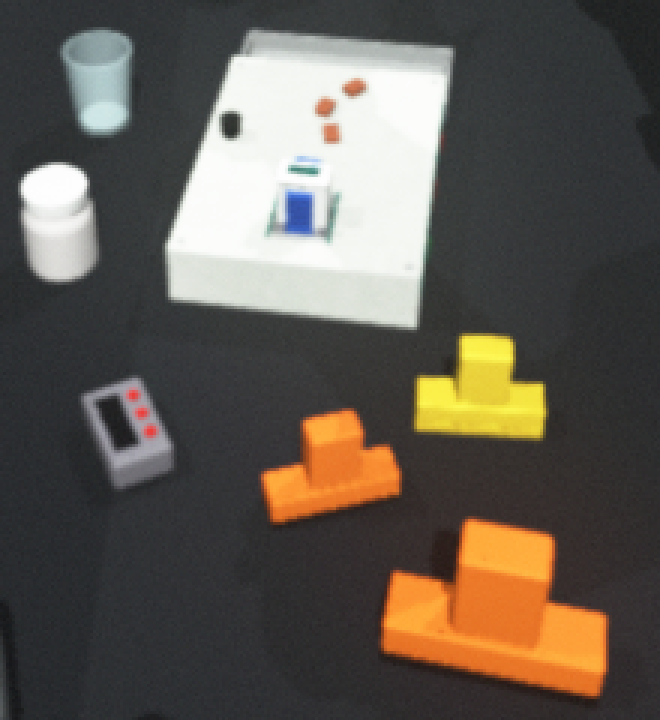

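The three blocks are confirmed: the small orange one at (218,228) is the scraper. Next I measure it and the bath frame more precisely.

Run:
```python
from h import *
from scipy.optimize import least_squares
t=viewer.camera('top');s=viewer.camera('side')
# scraper crop points
save(t,'sc_top.png',(195,200,245,255),10);save(s,'sc_side.png',(310,275,375,330),10)
# deck corners: crop3 px
g=lambda x,y,b:(b[0]+x/3,b[1]+y/3)
tc=[g(356,39,(160,170)),g(331,235,(160,170)),g(621,72,(160,170)),g(605,265,(160,170))]
M=np.array([[.11,.2],[-.11,.2],[.11,-.1],[-.11,-.1]])
W=onz(t,tc,.06)[:,:2];print(W.round(4).tolist())
sc=[g(169,252,(230,150)),g(419,278,(230,150))]
Ws=onz(s,sc,.06)[:,:2];print('side',Ws.round(4).tolist())
def f(p):
    c,S=np.cos(p[2]),np.sin(p[2]);return (M@np.array([[c,S],[-S,c]])+p[:2]-W).ravel()
r=least_squares(f,[.53,0,0]);print(r.x,np.degrees(r.x[2]),(r.fun*1e3).round(1))
p=r.x;c,S=np.cos(p[2]),np.sin(p[2]);A=np.array([[c,S],[-S,c]])
print('slot',(np.array([[0,.135]])@A+p[:2]))
C=np.array([[.5328,-.0215],[.5272,.0204],[.5049,-.0563],[.623,.021]])-p[:2]
print('in bath',(C@A.T).round(3))
```

```text
[[0.666, 0.1845], [0.4442, 0.2088], [0.6274, -0.1149], [0.4104, -0.0923]]
side [[0.6649, 0.19], [0.4507, 0.2122]]
[ 0.53123459 -0.00313456 -0.11536201] -6.609756561599339 [-2.5 -1.6  0.8 -0.6  1.6 -0.2  0.   2.4]
slot [[0.54677394 0.13096812]]
in bath [[ 0.004 -0.018]
 [-0.007  0.023]
 [-0.02  -0.056]
 [ 0.088  0.035]]
```

```bash
python3 -m handwheel '[[0,0,0,0.02,5],[0,0,0.03,0.03,8]]'; python3 -c "
from h import *
print(get_obs()['q'])"
```

```text
time: 0.55
ee_pos: [0.2396, -0.4664, 0.2607]
tcp_rot: [180.0, 0.1, -56.1]
wrist_force: [-0.2, 0.5, 0.2]
opening: 0.0857
[-6.28031433e+01  2.25828004e+00  1.05125043e+01  9.83192162e+01
 -1.84828241e-02  8.32604067e+01]
```

View pics/sc_top.png

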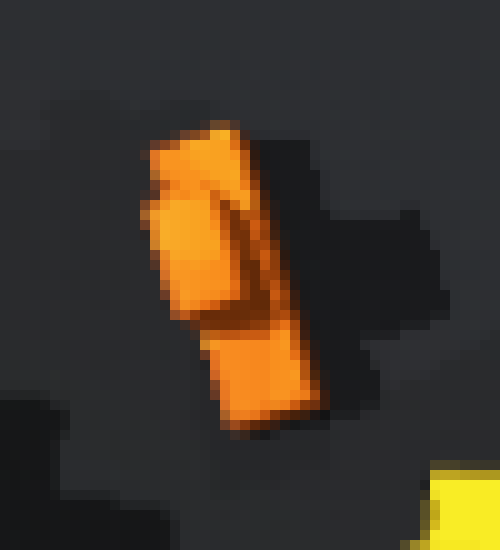

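View pics/sc_side.png

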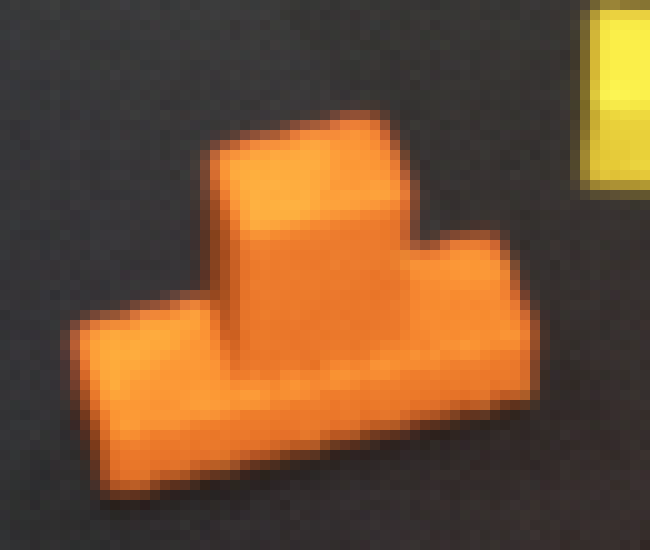

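Run:
```python
from h import *
t=viewer.camera('top');s=viewer.camera('side')
g=lambda P,b:[(b[0]+x/10-.5+.0,b[1]+y/10-.5) for x,y in P]
for n,c,P,b,z in [('top base',t,[(147,148),(240,124),(325,405),(230,432)],(195,200),.03),('top handle',t,[(142,205),(208,190),(243,303),(180,322)],(195,200),.085),
 ('side handle',s,[(207,150),(380,112),(410,198),(240,238)],(310,275),.085),('side base',s,[(70,330),(500,232),(535,345),(100,435)],(310,275),.03)]:
    w=onz(c,g(P,b),z)[:,:2];e=w[[0,1]].mean(0)-w[[2,3]].mean(0);f=w[[1,2]].mean(0)-w[[0,3]].mean(0)
    print(n,w.mean(0).round(4),np.linalg.norm(e).round(3),np.degrees(np.arctan2(e[1],e[0])).round(1),np.linalg.norm(f).round(3),np.degrees(np.arctan2(f[1],f[0])).round(1))
```

```text
top base [0.5193 0.3921] 0.103 18.6 0.033 -74.7
top handle [0.5184 0.3936] 0.041 19.7 0.022 -75.1
side handle [0.5222 0.3943] 0.025 -73.0 0.039 -161.3
side base [0.5224 0.3941] 0.031 -75.3 0.101 -162.5
```

```bash
for i in 1; do python3 -m handwheel '[[0,0.014,0.043,0,8.2],[0,0.028,0.086,0,16.4],[0,0.042,0.129,0,24.6],[0,0.056,0.172,0,32.8],[0,0.07,0.215,0,41]]'; done; python3 -m handwheel '[[0,0.014,0.043,0,8.2],[0,0.028,0.086,0,16.4],[0,0.042,0.129,0,24.6],[0,0.056,0.172,0,32.8],[0,0.07,0.215,0,41]]'
```

```text
time: 1.15
ee_pos: [0.3099, -0.2472, 0.2631]
tcp_rot: [180.0, -0.1, -14.8]
wrist_force: [1.7, -0.6, -0.3]
opening: 0.0856
time: 1.65
ee_pos: [0.3803, -0.0305, 0.2632]
tcp_rot: [180.0, -0.2, 26.5]
wrist_force: [1.1, -0.5, -0.6]
opening: 0.0854
```

```bash
python3 -m handwheel '[[0,0.014,0.042,0,8.1],[0,0.028,0.084,0,16.2],[0,0.042,0.127,0,24.4],[0,0.056,0.17,0,32.6],[0,0.07,0.212,0,40.7]]'; python3 -m handwheel '[[0,0.014,0.042,0,8.1],[0,0.028,0.084,0,16.2],[0,0.042,0.127,0,24.4],[0,0.056,0.17,0,32.6],[0,0.068,0.208,0,40]]';python3 -m handwheel '[[0,0,0,0,0],[0,0,0,0,0]]'
python3 - <<'E'
from h import *
c=viewer.camera('wrist');cv2.imwrite('pics/w2.png',c['color'])
o=get_obs();print(o['ee_pos'],o['tcp_rot'],o['q'],c['origin'],c['orientation'])
E
```

```text
time: 2.15
ee_pos: [0.4507, 0.1837, 0.263]
tcp_rot: [179.9, -0.2, 67.5]
wrist_force: [0.6, -1.0, 0.3]
opening: 0.0853
time: 2.65
ee_pos: [0.5191, 0.3938, 0.2621]
tcp_rot: [180.0, -0.2, 107.9]
wrist_force: [2.4, -1.0, 0.5]
opening: 0.0856
time: 2.85
ee_pos: [0.5192, 0.3946, 0.2603]
tcp_rot: [-179.9, -0.1, 107.9]
wrist_force: [0.2, 0.1, 0.7]
opening: 0.0855
[0.51917385 0.39369562 0.26134792] [-1.79983112e+02 -1.42296483e-01  1.07799292e+02] [ 37.11228657  20.9175318   32.35194739 101.40329182   0.13987427
  19.31301111] [0.4459736  0.37124807 0.40289852] [ 1.62791161e+02 -1.31330487e-01  1.07896805e+02]
```

View pics/w2.png

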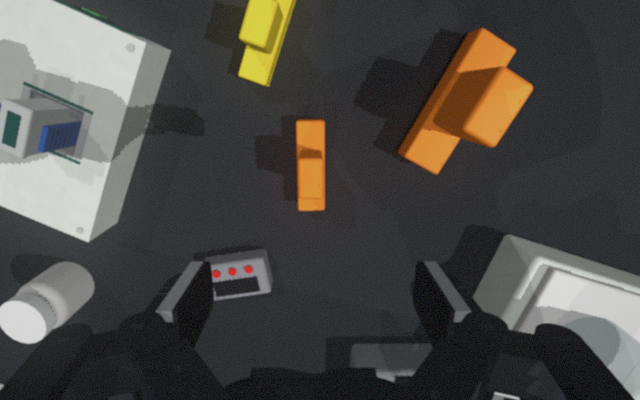

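Run:
```python
from h import *
c=viewer.camera('wrist')
save(c,'w2c.png',(280,105,345,225),5)
m=cv2.inRange(hsv(c),(5,150,60),(18,255,255))
for ce,st,mm in blobs(m,100):
    if 290<ce[0]<330:
        cnt=cv2.findContours(mm.astype(np.uint8),0,2)[0][0];r=cv2.minAreaRect(cnt);print(st,r)
for z in(.03,.085):
  print(z,onz(c,[(296.5,119.5),(325.5,119.5),(326,211),(298,211)],z)[:,:2].round(4).tolist())
a=np.radians(18);ax=np.array([np.cos(a),np.sin(a),0]);o=np.array([.5205,.3935,0])
for d in(-.05,.05): print('end',proj(c,o+ax*d+[0,0,.03]))
for d in(-.02,.02): print('h',proj(c,o+ax*d+[0,0,.085]))
```

```text
[296, 119, 30, 92, 2627] ((310.5, 164.5), (91.0, 29.0), 90.0)
0.03 [[0.4769, 0.3631], [0.4675, 0.3922], [0.5642, 0.425], [0.5739, 0.3946]]
0.085 [[0.4723, 0.3642], [0.4643, 0.389], [0.5468, 0.417], [0.5551, 0.3911]]
end [[311.13674614 120.27372991]]
end [[311.53929811 209.97656374]]
h [[311.13751908 157.81744967]]
h [[311.32886768 199.02239796]]
```

View pics/w2c.png

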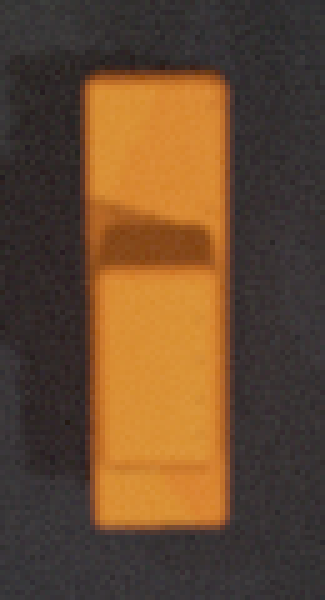

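```bash
python3 -m handwheel '[[0,0.001,0,-0.04,0.2],[0,0.001,0,-0.08,0.2],[0,0.001,0,-0.12,0.2],[0,0.001,0,-0.15,0.2],[0,0.001,0,-0.18,0.2]]'; python3 -m handwheel '[[0,0,0,-0.018,0],[0,0,0,-0.034,0],[0,0,0,-0.034,0]]'
```

```text
time: 3.45
ee_pos: [0.5201, 0.3916, 0.0821]
tcp_rot: [179.9, -0.2, 107.8]
wrist_force: [0.2, 0.7, 0.0]
opening: 0.085
time: 3.75
ee_pos: [0.5194, 0.3902, 0.0467]
tcp_rot: [180.0, -0.1, 107.7]
wrist_force: [-0.4, 0.4, -0.5]
opening: 0.0855
```

```bash
python3 -m handwheel '[[0,0.001,0.003,-0.001,0.3],[0.3,0.001,0.003,-0.001,0.3],[0.6,0.001,0.003,-0.001,0.3],[1,0.001,0.003,-0.001,0.3],[1,0.001,0.003,-0.001,0.3]]' 60;python3 -m handwheel '[[1,0,0,0,0],[1,0,0,0,0],[1,0,0,0,0],[1,0,0,0,0],[1,0,0,0,0]]'; python3 -m handwheel '[[1,0,0,0.02,0],[1,0,0,0.05,0],[1,0,0,0.09,0],[1,0,0,0.12,0],[1,0,0,0.12,0]]'
```

```text
time: 4.25
ee_pos: [0.5205, 0.3933, 0.0461]
tcp_rot: [180.0, -0.2, 108.0]
wrist_force: [0.3, -1.2, 0.6]
opening: 0.0282
time: 4.75
ee_pos: [0.5206, 0.3934, 0.0461]
tcp_rot: [180.0, -0.2, 108.0]
wrist_force: [0.2, 0.3, -0.2]
opening: 0.0235
time: 5.25
ee_pos: [0.5218, 0.3943, 0.1712]
tcp_rot: [179.6, -0.3, 108.0]
wrist_force: [0.1, -0.2, -2.0]
opening: 0.0236
```

Run:
```python
from h import *
c=viewer.camera('wrist');s=viewer.camera('side')
cv2.imwrite('pics/w3.png',c['color']);save(s,'s3.png',(220,120,460,340),3)
print(get_obs()['ee_pos'])
```

```text
[0.5207341  0.39349476 0.16623112]
```

View pics/w3.png

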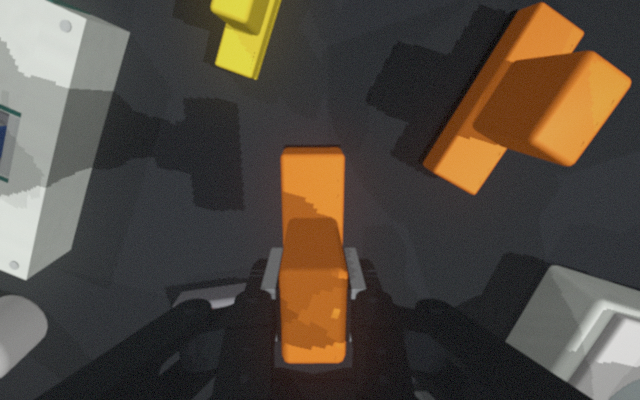

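View pics/s3.png

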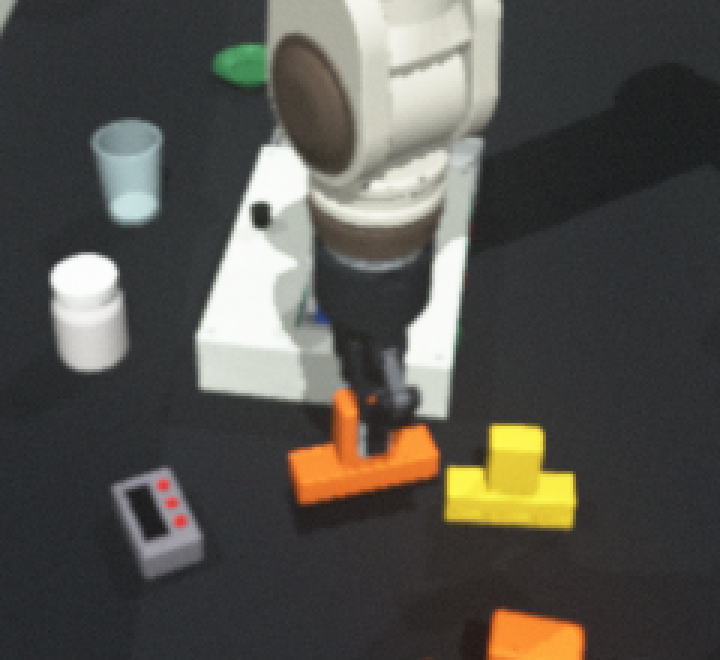

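```bash
python3 -m handwheel '[[1,0,0,0.03,0],[1,0.001,-0.04,0.04,-4],[1,0.002,-0.08,0.04,-8],[1,0.004,-0.12,0.04,-12],[1,0.005,-0.16,0.04,-16]]'; python3 -m handwheel '[[1,0.001,-0.04,0,-3],[1,0.002,-0.08,0,-6],[1,0.003,-0.12,0,-8],[1,0.004,-0.16,0,-8],[1,0.005,-0.172,0,-8]]';python3 -m handwheel '[[1,0,0,0,0],[1,0,0,0,0]]'
python3 - <<'E'
from h import *
c=viewer.camera('wrist')
cv2.imwrite('pics/w4.png',c['color'])
o=get_obs();print(o['ee_pos'],o['tcp_rot'],o['opening'])
E
```

```text
time: 5.85
ee_pos: [0.525, 0.2318, 0.204]
tcp_rot: [-179.9, -0.1, 91.9]
wrist_force: [1.0, 0.2, -2.4]
opening: 0.0232
time: 6.35
ee_pos: [0.5291, 0.0567, 0.2022]
tcp_rot: [-179.8, -0.0, 83.7]
wrist_force: [-0.5, -1.1, -1.7]
opening: 0.0233
time: 6.55
ee_pos: [0.5287, 0.0568, 0.2008]
tcp_rot: [-179.6, -0.0, 83.7]
wrist_force: [-0.8, 0.6, -1.7]
opening: 0.0231
[0.52883177 0.05735721 0.20109951] [-1.79667724e+02 -1.71716075e-02  8.37569601e+01] 0.023394396735924094
```

View pics/w4.png

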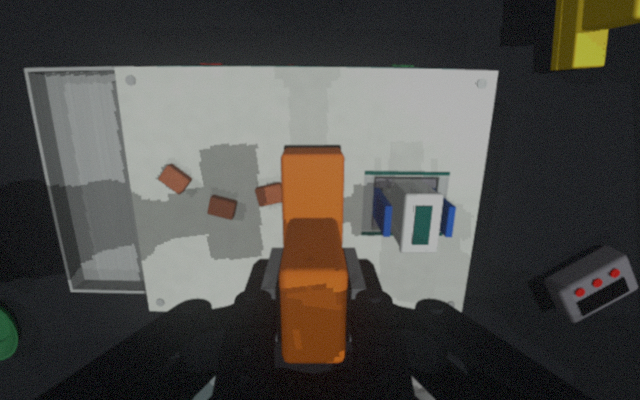

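Run:
```python
from h import *
c=viewer.camera('wrist')
save(c,'w4c.png',(350,150,480,260),6)
save(c,'w4d.png',(90,50,300,230),3)
W=onz(c,[(117,67),(498,71),(149,312)],.06);print(W.round(4).tolist())
o=W[0];y=W[1]-W[0];x=W[2]-W[0];print(np.linalg.norm(y),np.degrees(np.arctan2(-y[0],y[1])),np.linalg.norm(x),np.degrees(np.arctan2(x[1],x[0])))
m=cv2.inRange(hsv(c),(0,90,40),(12,200,255))
for ce,st,_ in blobs(m,100):
  if ce[0]<290: print(ce,st,onz(c,[ce],.067)[0].round(4))
print(onz(c,[(364,172),(449,172),(361,234)],.06).round(4).tolist())
```

```text
[[0.4145, -0.084, 0.06], [0.4499, 0.2117, 0.06], [0.6342, -0.1131, 0.06]]
0.29782818517376186 -6.8161416395927015 0.2215974745465815 -7.54576028974432
(np.float64(173.8), np.float64(178.3)) [158, 165, 32, 29, 513] [ 0.5059 -0.0555  0.067 ]
(np.float64(221.0), np.float64(206.7)) [208, 196, 27, 23, 459] [ 0.5344 -0.021   0.067 ]
[[0.5194, 0.1014, 0.06], [0.527, 0.1728, 0.06], [0.5749, 0.0951, 0.06]]
```

View pics/w4c.png

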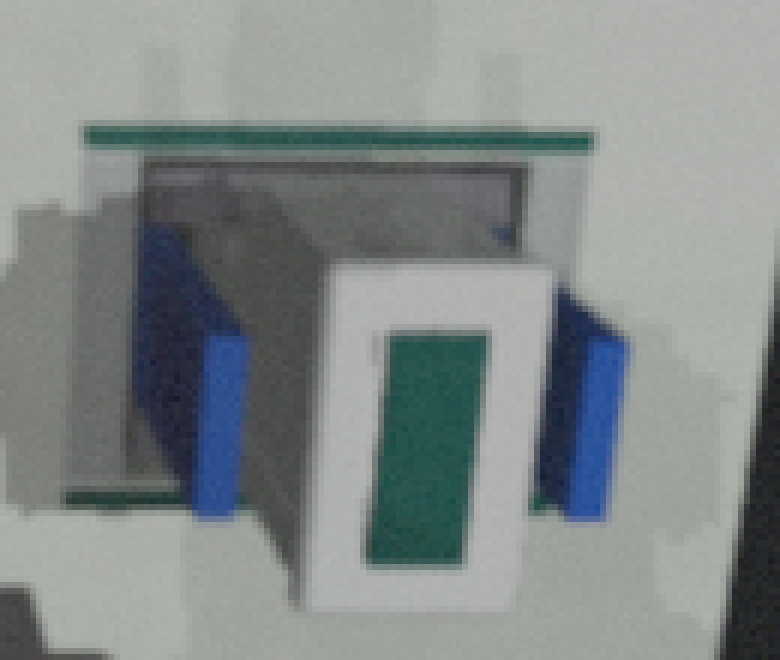

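View pics/w4d.png

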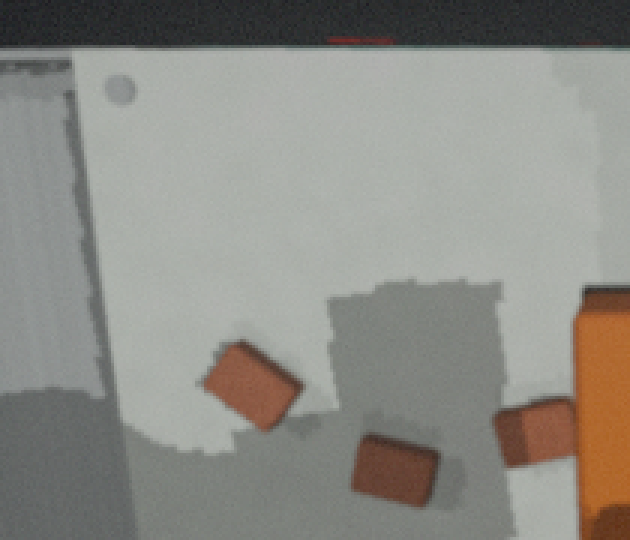

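```bash
python3 -m handwheel '[[1,0.001,0.005,-0.03,-0.5],[1,0.001,0.005,-0.055,-0.5],[1,0.001,0.005,-0.075,-0.5],[1,0.001,0.005,-0.085,-0.5],[1,0.001,0.005,-0.085,-0.5]]'; python3 -m handwheel '[[1,0,0,-0.004,0],[1,0,0,-0.007,0],[1,0,0,-0.007,0]]'
python3 - <<'E'
from h import *
c=viewer.camera('side')
save(c,'s5.png',(270,120,400,260),5)
print(get_obs()['ee_pos'])
E
```

```text
time: 7.15
ee_pos: [0.5292, 0.0635, 0.1151]
tcp_rot: [-179.6, 0.0, 83.4]
wrist_force: [-0.2, 0.7, -0.6]
opening: 0.0235
time: 7.45
ee_pos: [0.5294, 0.0636, 0.1083]
tcp_rot: [-179.6, -0.0, 83.4]
wrist_force: [0.0, 0.1, -2.0]
opening: 0.0233
[0.52940533 0.06350724 0.10852234]
```

View pics/s5.png

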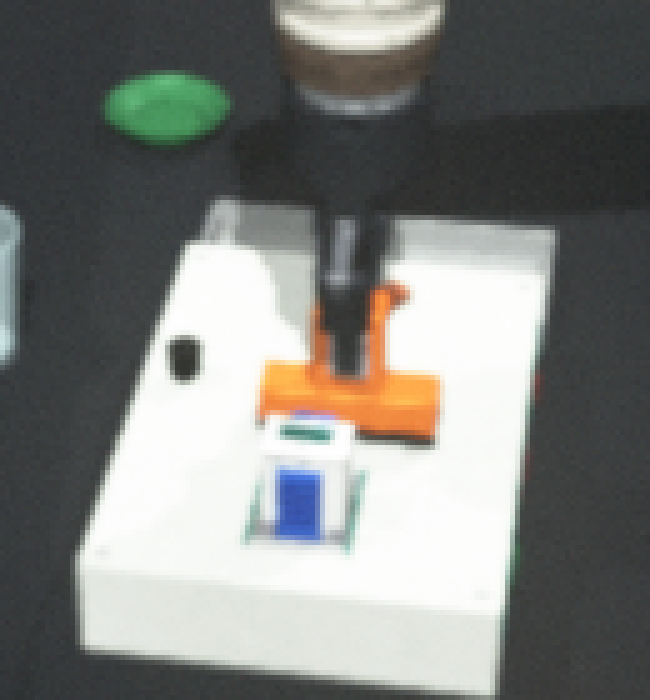

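```bash
python3 -m handwheel '[[1,-0.001,-0.008,-0.001,-0.2],[1,-0.002,-0.016,-0.001,-0.2],[1,-0.003,-0.024,-0.001,-0.2],[1,-0.004,-0.032,-0.001,-0.2],[1,-0.005,-0.04,-0.001,-0.2]]'; python3 -m handwheel '[[1,-0.001,-0.008,0,0],[1,-0.002,-0.016,0,0],[1,-0.003,-0.024,0,0],[1,-0.004,-0.032,0,0],[1,-0.005,-0.04,0,0]]'
python3 -m handwheel '[[1,-0.001,-0.008,0,0],[1,-0.002,-0.016,0,0],[1,-0.003,-0.024,0,0],[1,-0.004,-0.032,0,0],[1,-0.005,-0.04,0,0]]'
python3 - <<'E'
from h import *
c=viewer.camera('wrist')
cv2.imwrite('pics/w6.png',c['color'])
save(viewer.camera('top'),'t6.png',(250,170,420,280),4)
E
```

```text
time: 8.0
ee_pos: [0.5243, 0.0226, 0.1076]
tcp_rot: [-179.6, -0.0, 83.1]
wrist_force: [-0.0, 0.5, -2.2]
opening: 0.0235
time: 8.5
ee_pos: [0.5192, -0.018, 0.1076]
tcp_rot: [-179.6, -0.0, 83.1]
wrist_force: [-0.1, 0.8, -2.1]
opening: 0.0235
time: 9.0
ee_pos: [0.5142, -0.0587, 0.1076]
tcp_rot: [-179.6, -0.0, 83.2]
wrist_force: [-0.3, -0.3, -1.1]
opening: 0.023
```

View pics/w6.png

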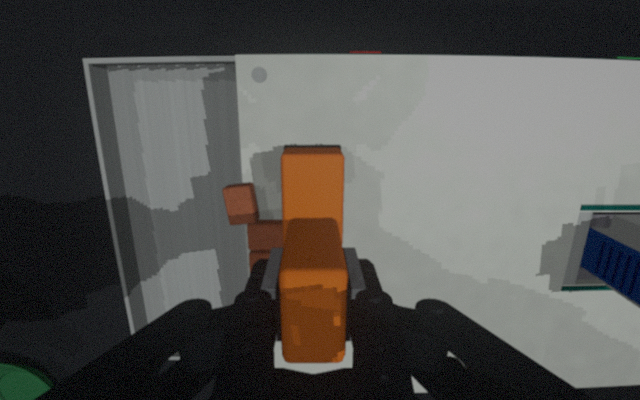

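View pics/t6.png

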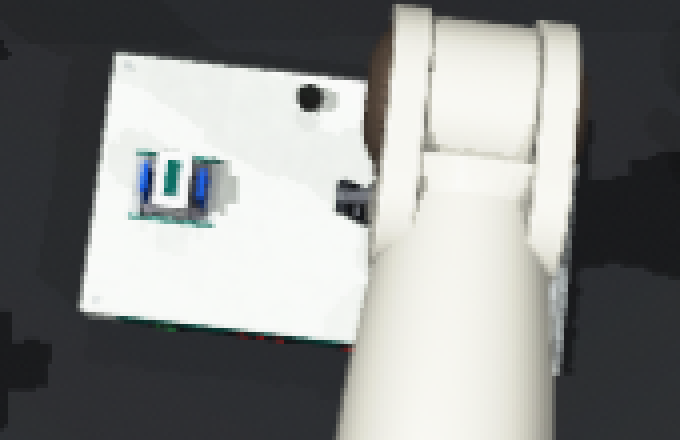

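```bash
python3 -m handwheel '[[1,-0.001,-0.008,0,0],[1,-0.002,-0.016,0,0],[1,-0.003,-0.024,0,0],[1,-0.004,-0.032,0,0],[1,-0.005,-0.04,0,0]]'; python3 -m handwheel '[[1,-0.001,-0.006,0,0],[1,-0.001,-0.012,0,0],[1,-0.001,-0.012,0,0]]'
python3 - <<'E'
from h import *
c=viewer.camera('wrist')
cv2.imwrite('pics/w7.png',c['color'])
save(viewer.camera('side'),'s7.png',(270,120,400,260),5)
E
```

```text
time: 9.6
ee_pos: [0.509, -0.0998, 0.1076]
tcp_rot: [-179.6, 0.0, 83.1]
wrist_force: [-0.1, -0.4, -1.2]
opening: 0.0239
time: 9.9
ee_pos: [0.508, -0.1125, 0.1076]
tcp_rot: [-179.6, 0.0, 83.0]
wrist_force: [-0.6, 0.1, -1.6]
opening: 0.0234
```

View pics/w7.png

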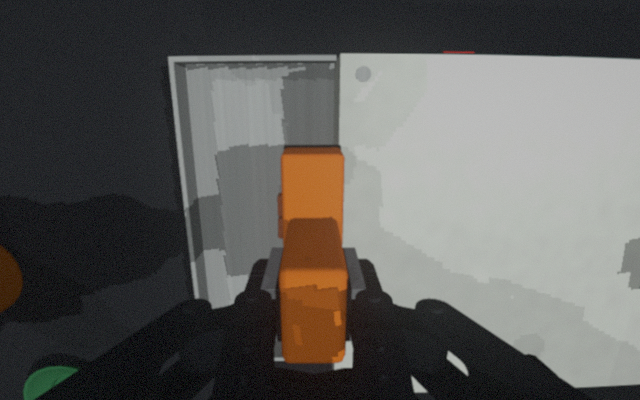

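View pics/s7.png

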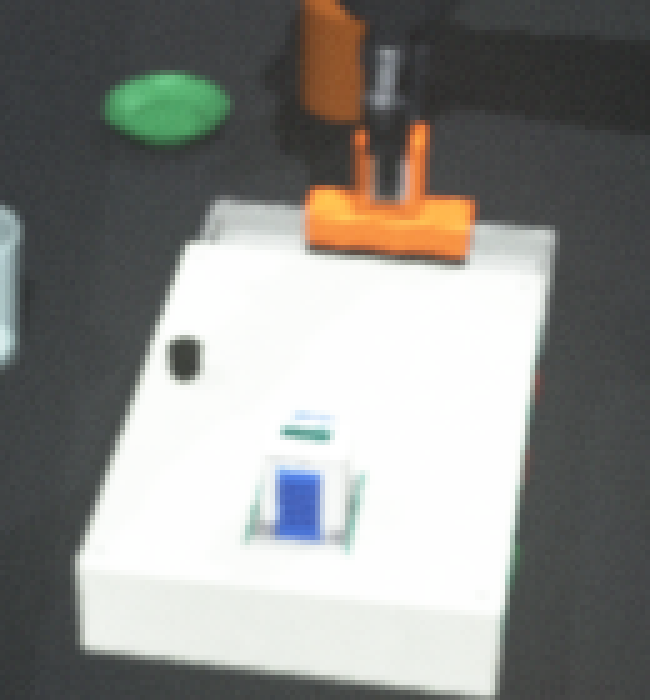

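```bash
python3 -m handwheel '[[1,0,0,0.03,0],[1,0,0,0.06,0],[1,0.002,0.02,0.09,0],[1,0.006,0.06,0.1,0],[1,0.01,0.1,0.1,0]]'; python3 -m handwheel '[[1,0,0,0,0]]'
python3 - <<'E'
from h import *
c=viewer.camera('wrist')
cv2.imwrite('pics/w8.png',c['color'])
save(viewer.camera('side'),'s8.png',(270,120,400,260),5)
E
```

```text
time: 10.5
ee_pos: [0.5188, -0.0107, 0.2099]
tcp_rot: [-179.8, -0.0, 83.0]
wrist_force: [0.8, 0.4, -1.4]
opening: 0.0237
time: 10.6
ee_pos: [0.5191, -0.007, 0.2101]
tcp_rot: [-179.8, -0.1, 83.2]
wrist_force: [-0.4, -1.2, -2.6]
opening: 0.0232
```

View pics/w8.png

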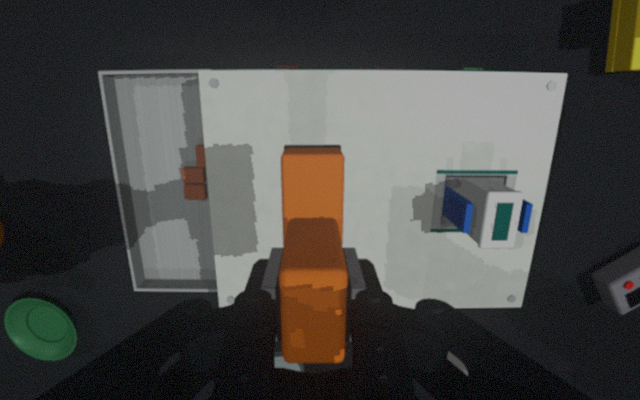

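View pics/s8.png

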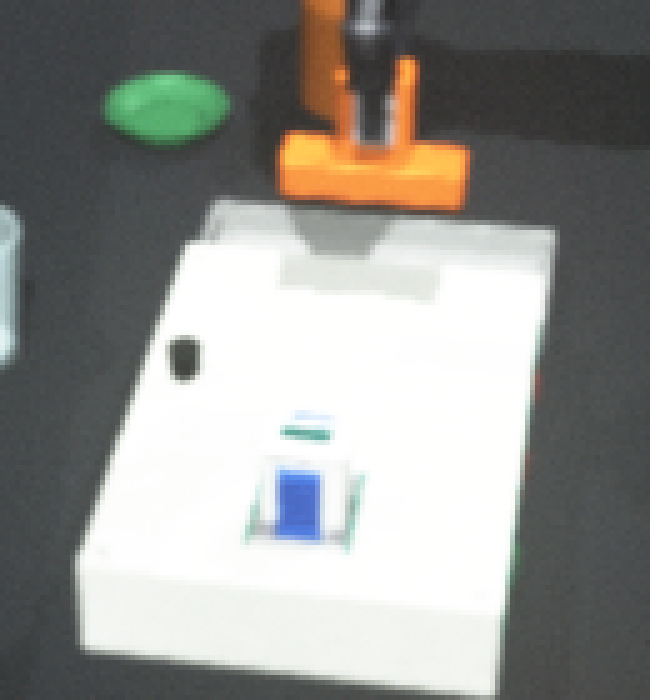

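Run:
```python
from h import *
save(viewer.camera('wrist'),'w8c.png',(150,120,260,230),6)
```

```text
(no output)
```

View pics/w8c.png

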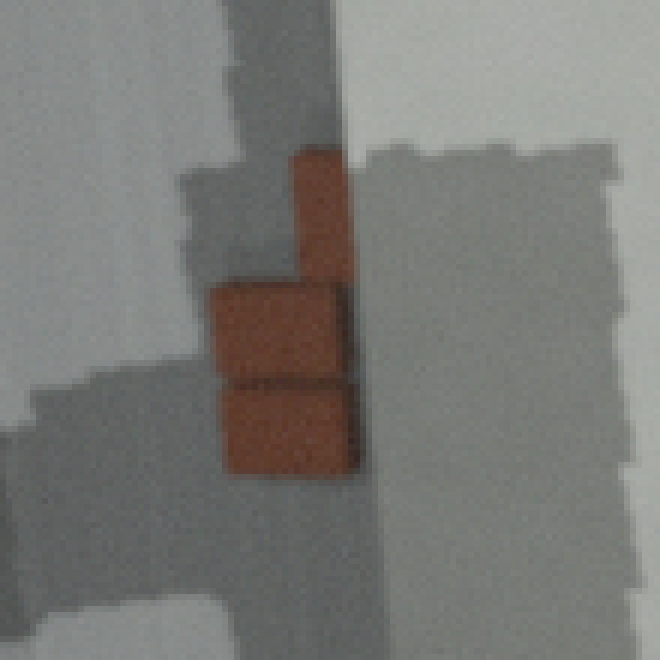

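The deck is clear and all three chips are in the tray against the deck wall, at about (190–205, 160–198) in the wrist view. Now the scraper goes back to its original spot.

```bash
python3 -m handwheel '[[1,0,0.04,0,2],[1,0,0.08,0,5],[1,0,0.12,0,7],[1,0,0.16,0,10],[1,0,0.2,0,12]]'; python3 -m handwheel '[[1,0,0.045,0,3],[1,0,0.09,0,6],[1,0,0.13,0,8],[1,0,0.17,0,11],[1,0.001,0.19,0,12.5]]';python3 -m handwheel '[[1,0.001,0.004,-0.04,0],[1,0.001,0.006,-0.08,0],[1,0.001,0.006,-0.11,0],[1,0.001,0.006,-0.13,0],[1,0.001,0.006,-0.14,0]]'
```

```text
time: 11.25
ee_pos: [0.5188, 0.1898, 0.2097]
tcp_rot: [-179.8, 0.0, 95.1]
wrist_force: [0.4, -0.7, -2.4]
opening: 0.0233
time: 11.75
ee_pos: [0.5199, 0.3815, 0.2087]
tcp_rot: [-179.7, 0.0, 107.7]
wrist_force: [0.9, -1.1, -2.1]
opening: 0.0236
time: 12.25
ee_pos: [0.5206, 0.3857, 0.0658]
tcp_rot: [-179.5, 0.1, 107.6]
wrist_force: [0.0, 0.5, -2.6]
opening: 0.0234
```

```bash
python3 -m handwheel '[[1,0,0,-0.008,0],[1,0,0,-0.014,0],[1,0,0,-0.018,0],[1,0,0,-0.0195,0],[1,0,0,-0.0195,0]]'
python3 - <<'E'
from h import *
save(viewer.camera('side'),'s9.png',(290,230,400,340),5)
E
```

```text
time: 12.75
ee_pos: [0.5208, 0.3859, 0.0468]
tcp_rot: [-179.6, 0.1, 107.6]
wrist_force: [-0.9, 0.5, -1.4]
opening: 0.0231
```

View pics/s9.png

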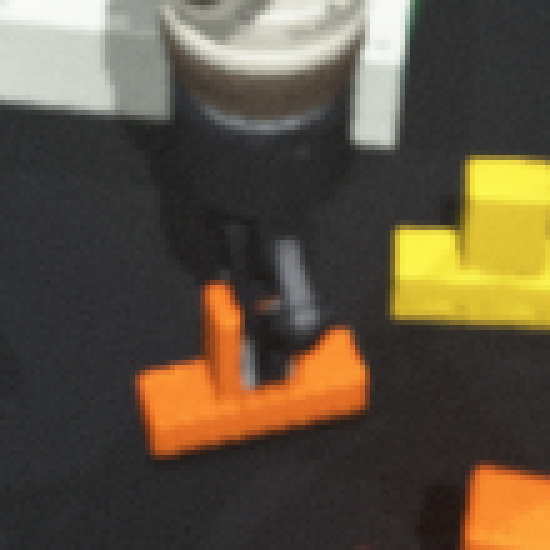

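Lower by 1 mm to touch the bench, then release.

```bash
python3 -m handwheel '[[1,0,0,-0.001,0],[1,0,0,-0.001,0],[0.7,0,0,-0.001,0],[0.3,0,0,-0.001,0],[0,0,0,-0.001,0]]';python3 -m handwheel '[[0,0,0,0,0],[0,0,0,0,0],[0,0,0,0.01,0],[0,0,0,0.03,0],[0,0,0,0.06,0]]'; python3 -m handwheel '[[0,0,0,0.05,0],[0,0,0,0.1,0],[0,0,0,0.1,0]]';python3 - <<'E'
from h import *
save(viewer.camera('side'),'s10.png',(290,230,400,340),5)
cv2.imwrite('pics/w10.png',viewer.camera('wrist')['color'])
E
```

```text
time: 13.3
ee_pos: [0.5209, 0.386, 0.0462]
tcp_rot: [-179.6, 0.1, 107.6]
wrist_force: [-0.4, -0.4, 0.1]
opening: 0.0539
time: 13.8
ee_pos: [0.5202, 0.3855, 0.1059]
tcp_rot: [-179.5, 0.1, 107.7]
wrist_force: [0.7, 0.9, 0.6]
opening: 0.0855
time: 14.1
ee_pos: [0.5218, 0.3867, 0.2152]
tcp_rot: [179.9, -0.1, 107.7]
wrist_force: [0.0, -0.9, 0.8]
opening: 0.0853
```

View pics/s10.png

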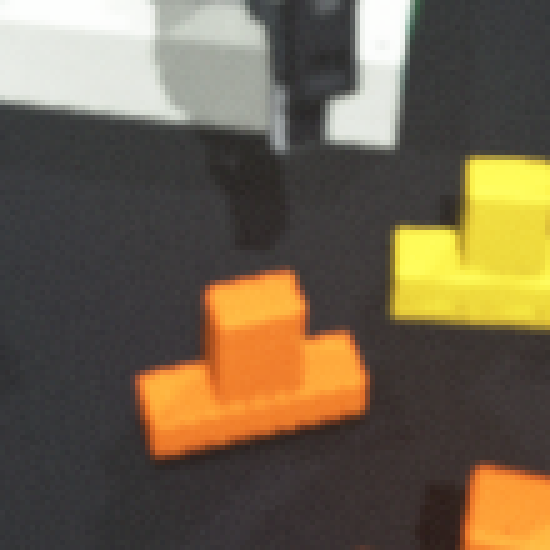

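View pics/w10.png

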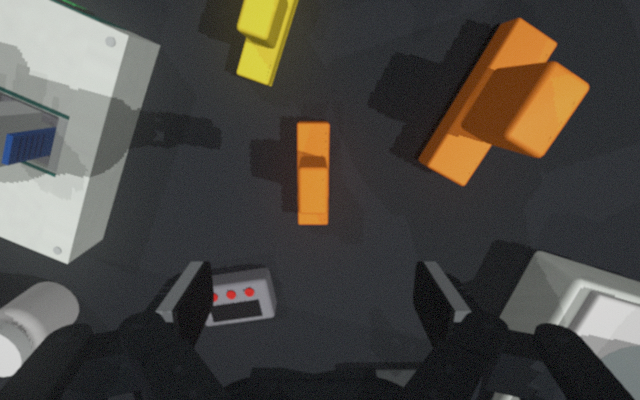

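```bash
python3 -m handwheel '[[0,0.003,-0.04,0.01,-4],[0,0.008,-0.08,0.02,-8],[0,0.012,-0.12,0.02,-12],[0,0.016,-0.16,0.02,-16],[0,0.02,-0.2,0.02,-20]]'; python3 -m handwheel '[[0,0.003,-0.03,0,-3],[0,0.005,-0.055,0,-4.5],[0,0.005,-0.055,0,-4.5],[0,0.005,-0.055,0,-4.5]]';python3 - <<'E'
from h import *
c=viewer.camera('wrist')
cv2.imwrite('pics/w11.png',c['color']);save(c,'w11c.png',(230,60,400,230),4.5)
t=viewer.camera('top');save(t,'t11.png',(250,170,420,280),4)
o=get_obs();print(o['ee_pos'],o['tcp_rot'])
E
```

```text
time: 14.7
ee_pos: [0.5402, 0.1842, 0.2271]
tcp_rot: [-179.6, 0.1, 87.5]
wrist_force: [0.1, -0.1, -0.1]
opening: 0.0854
time: 15.1
ee_pos: [0.5449, 0.1289, 0.2262]
tcp_rot: [-179.5, 0.1, 83.0]
wrist_force: [0.4, 0.6, 0.6]
opening: 0.0855
[0.54492568 0.12988954 0.22645987] [-1.79497507e+02  9.88268423e-02  8.30547048e+01]
```

View pics/w11.png

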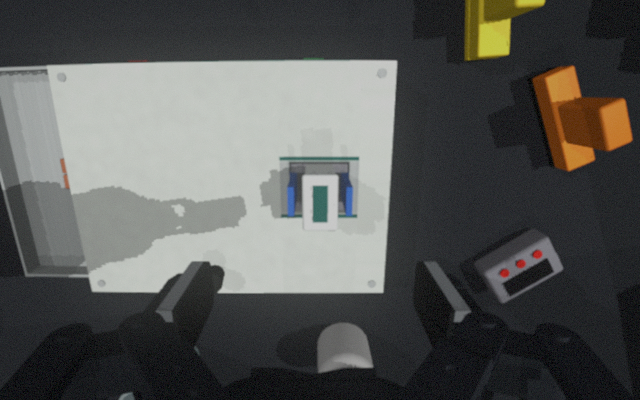

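View pics/w11c.png

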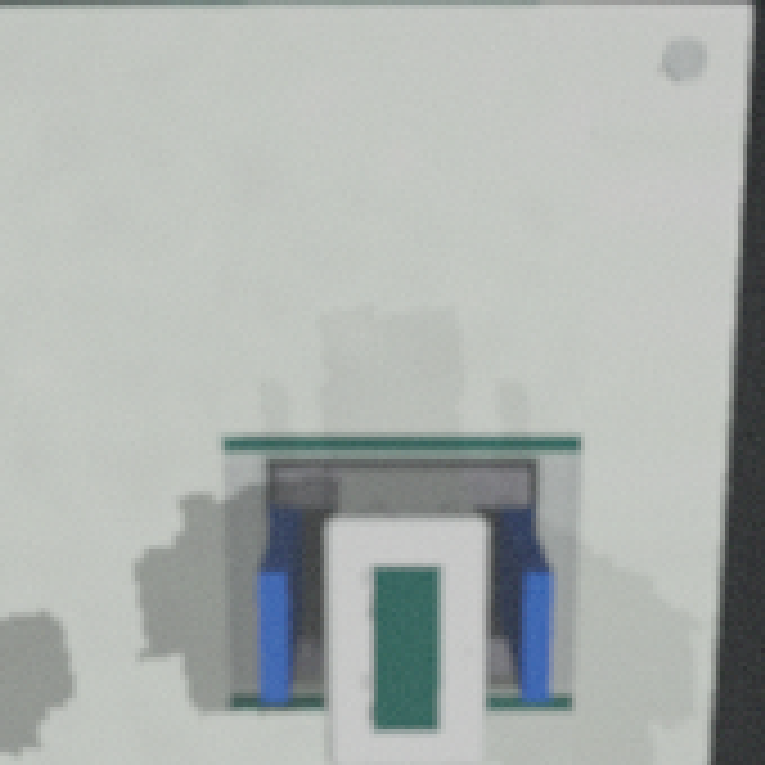

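Run:
```python
from h import *
c=viewer.camera('wrist');o=get_obs();p=o['ee_pos'];M=R.from_euler('xyz',o['tcp_rot'],degrees=True)
g=lambda P:[(230+(x)/4.5-.5,60+(y)/4.5-.5) for x,y in P]
for n,P,z in[('catch',[(259,572),(552,572),(552,704),(259,704)],.104),('mouth',[(268,460),(536,460)],.06)]:
    w=onz(c,g(P),z);print(n,w[:,:2].round(4).tolist(),w.mean(0).round(4),'tool frame',M.inv().apply(w.mean(0)-p).round(4), np.linalg.norm(w[0]-w[1]))
print('top',onz(c,g([(328,516),(489,516)]),.11).round(4).tolist())
e=onz(c,[(48,66),(396,61),(384,293),(92,291)],.06);print(e.round(4).tolist())
B=lambda d:np.degrees(np.arctan2(d[1],d[0]))
print(B(e[1]-e[0])-90,B(e[2]-e[3])-90,B(e[2]-e[1]),e.mean(0),np.linalg.norm(e[1]-e[0]))
w=onz(c,g([(222,442),(581,442),(572,702),(232,702)]),.06);print('strips',w.mean(0),B(w[1]-w[0])-90,B(w[2]-w[3])-90)
print('tcp px',proj(c,[p]),'fingertip line')
t=viewer.camera('top');s=viewer.camera('side')
for cam,nm in((t,'t'),(s,'s')):
  for ce,st,_ in blobs(cv2.inRange(hsv(cam),(105,120,60),(125,255,255)),4):
    if 270<ce[0]<350 and 180<ce[1]<250: print(nm,ce,st,onz(cam,[ce],.1)[0].round(4))
```

```text
catch [[0.5357, 0.1102], [0.5419, 0.1613], [0.5664, 0.1591], [0.56, 0.1067]] [0.551  0.1343 0.104 ] tool frame [0.0052 0.0065 0.1225] 0.051471956325811793
mouth [[0.5239, 0.1105], [0.5303, 0.1638]] [0.5271 0.1371 0.06  ] tool frame [ 0.0052 -0.0172  0.1667] 0.053749520188069784
top [[0.5259, 0.1239, 0.11], [0.5292, 0.151, 0.11]]
[[0.415, -0.0847, 0.06], [0.4498, 0.2113, 0.06], [0.6693, 0.1875, 0.06], [0.6327, -0.1119, 0.06]]
-6.699334695769139 -6.969853828851967 -6.205395512321248 [0.54170325 0.0505298  0.06      ] 0.29810776912474923
strips [0.55082383 0.13433897 0.06      ] -6.898893359380082 -6.900313425376609
tcp px [[313.38151603 268.45656053]] fingertip line
s (np.float64(329.1), np.float64(220.6)) [326, 215, 8, 13, 88] [0.5547 0.1781 0.1   ]
```

View pics/t11.png

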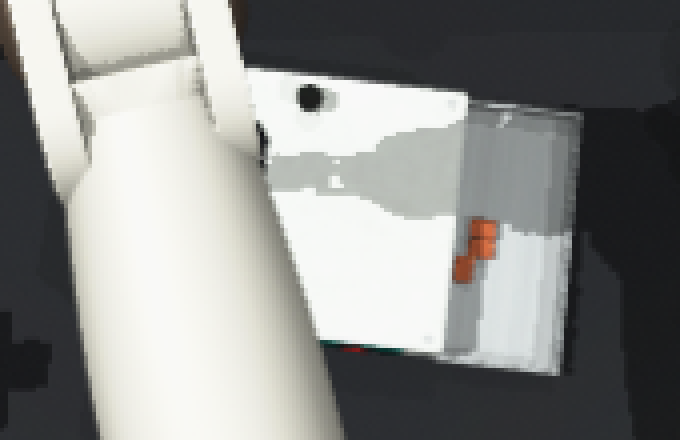

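```bash
python3 -m handwheel '[[0,0.003,0.002,-0.02,0],[0,0.006,0.0045,-0.04,0],[0,0.006,0.0045,-0.06,0],[0,0.006,0.0045,-0.076,0],[0,0.006,0.0045,-0.076,0]]'; python3 -m handwheel '[[0,0,0,0,0]]'
python3 - <<'E'
from h import *
c=viewer.camera('wrist')
cv2.imwrite('pics/w12.png',c['color']);save(c,'w12c.png',(240,150,390,310),4.5)
o=get_obs();print(o['ee_pos'],o['tcp_rot'],proj(c,[o['ee_pos']]))
E
```

```text
time: 15.85
ee_pos: [0.5499, 0.135, 0.1484]
tcp_rot: [-179.3, 0.2, 83.1]
wrist_force: [-0.3, -0.2, -0.0]
opening: 0.0853
time: 15.95
ee_pos: [0.5499, 0.1355, 0.1489]
tcp_rot: [-179.3, 0.2, 83.2]
wrist_force: [0.2, -0.5, 0.7]
opening: 0.0852
[0.54990272 0.13544764 0.14884694] [-1.79331032e+02  1.64042912e-01  8.31866861e+01] [[312.95635964 268.20133499]]
```

View pics/w12.png

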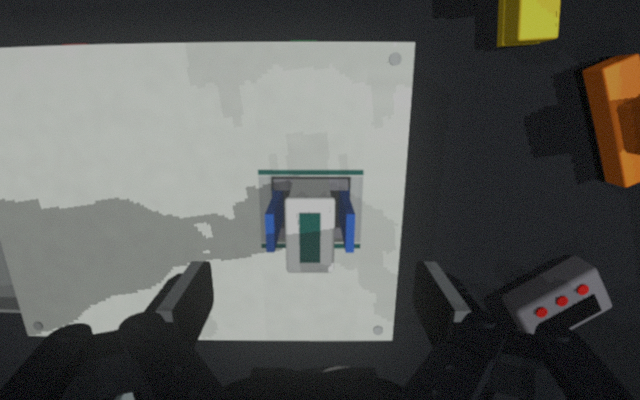

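View pics/w12c.png

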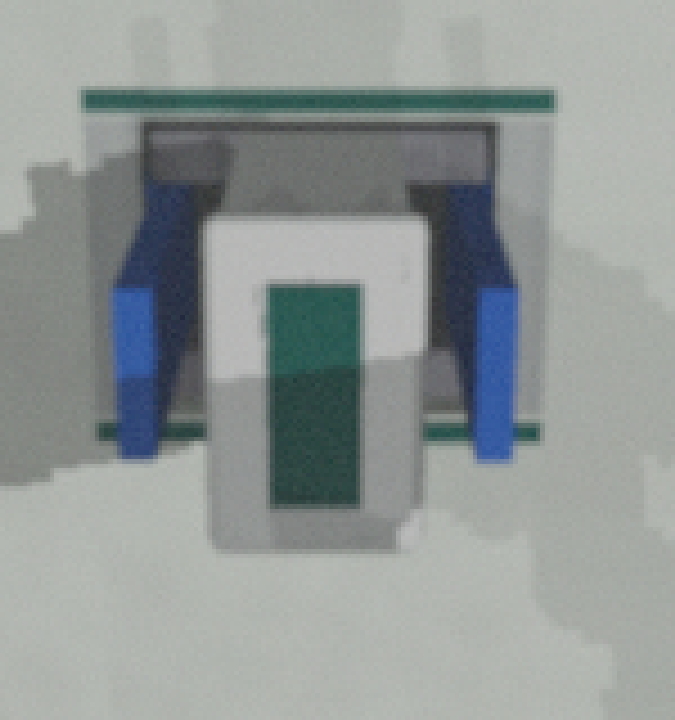

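Run:
```python
from h import *
c=viewer.camera('wrist');o=get_obs();p=o['ee_pos'];M=R.from_euler('xyz',o['tcp_rot'],degrees=True)
g=lambda P:[(240+(x)/4.5-.5,150+(y)/4.5-.5) for x,y in P]
B=lambda d:np.degrees(np.arctan2(d[1],d[0]))
for n,P,z in[('catch',[(112,288),(518,288),(513,461),(118,461)],.104),('strips',[(82,100),(555,100),(541,432),(96,432)],.06),('top',[(202,214),(429,214),(420,551),(210,551)],.11)]:
    w=onz(c,g(P),z);print(n,w.mean(0).round(4),'tool',M.inv().apply(w.mean(0)-p).round(4), np.linalg.norm(w[0]-w[1]),np.linalg.norm(w[0]-w[3]),B(w[1]-w[0])-90,B(w[2]-w[3])-90)
t=np.array([208.,418.])
```

```text
catch [0.5505 0.1333 0.104 ] tool [-0.002   0.0011  0.0451] 0.05171432625340261 0.024115357766485032 -6.737933636025744 -6.714042561655248
strips [0.5507 0.1332 0.06  ] tool [-0.0019  0.0019  0.0891] 0.07175284195945765 0.054744098798810176 -6.761424360605943 -6.719580281674524
top [0.5497 0.1334 0.11  ] tool [-0.0019  0.0003  0.0391] 0.027581533489695758 0.04565181851275362 -6.747740565059715 -6.700498829210559
```

```bash
python3 -m handwheel '[[0,0.001,-0.002,-0.015,0],[0,0.001,-0.002,-0.03,0],[0,0.001,-0.002,-0.045,0],[0,0.001,-0.002,-0.06,0],[0,0.001,-0.002,-0.07,0]]'; python3 -m handwheel '[[0,0,0,-0.006,0],[0,0,0,-0.011,0],[0,0,0,-0.013,0],[0,0,0,-0.013,0]]'
```

```text
time: 16.55
ee_pos: [0.5503, 0.1332, 0.0769]
tcp_rot: [-179.3, 0.2, 83.2]
wrist_force: [0.4, -0.1, -0.1]
opening: 0.0851
time: 16.95
ee_pos: [0.5504, 0.1332, 0.064]
tcp_rot: [-179.3, 0.2, 83.2]
wrist_force: [-0.4, 0.2, -0.3]
opening: 0.0852
```

```bash
python3 -m handwheel '[[0,0,0.0003,0.002,0],[0.2,0,0.0003,0.002,0],[0.3,0,0.0003,0.002,0],[0.35,0,0.0003,0.002,0],[0.35,0,0.0003,0.002,0]]' 26
python3 - <<'E'
from h import *
c=viewer.camera('wrist')
cv2.imwrite('pics/w13.png',c['color'])
E
```

```text
time: 17.45
ee_pos: [0.5505, 0.1335, 0.066]
tcp_rot: [-179.3, 0.2, 83.2]
wrist_force: [-0.4, -0.6, 0.3]
opening: 0.0558
```

View pics/w13.png

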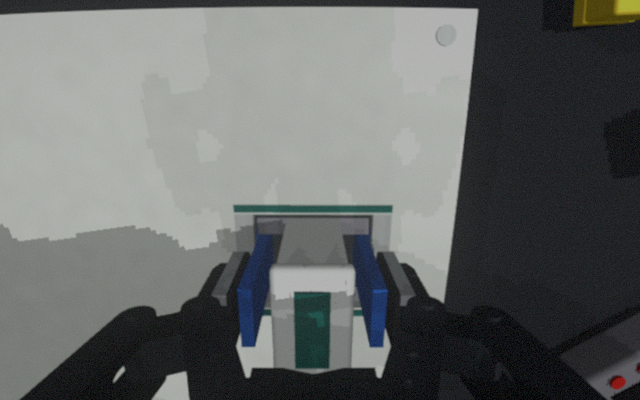

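```bash
python3 -m handwheel '[[0.5,0,0,0,0],[0.8,0,0,0,0],[1,0,0,0,0],[1,0,0,0,0],[1,0,0,0,0]]' 27; python3 -m handwheel '[[1,0,0,0,0],[1,0,0,0,0],[1,0,0,0,0]]'
python3 - <<'E'
from h import *
c=viewer.camera('wrist')
cv2.imwrite('pics/w14.png',c['color']);print(get_obs()['wrist_force'],get_obs()['torque'])
E
```

```text
time: 18.0
ee_pos: [0.5508, 0.1334, 0.0674]
tcp_rot: [-179.4, 0.2, 83.2]
wrist_force: [-3.3, -2.4, 9.2]
opening: 0.0332
time: 18.3
ee_pos: [0.5509, 0.1334, 0.0676]
tcp_rot: [-179.4, 0.2, 83.2]
wrist_force: [-1.0, -0.4, 2.9]
opening: 0.0329
[-0.58287209 -1.75486509  3.36790028] [-0.16754455  0.09189534  0.004792  ]
```

View pics/w14.png

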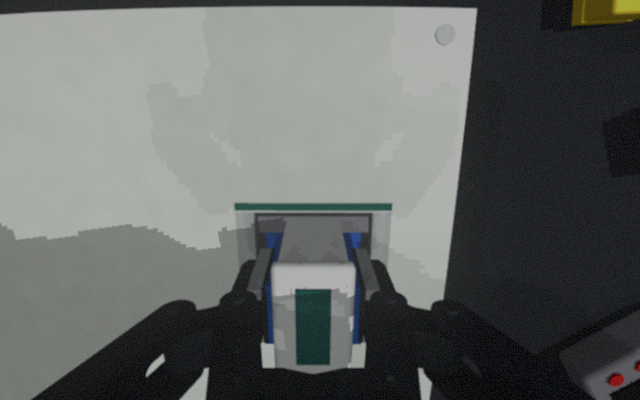

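```bash
python3 -m handwheel '[[1,0,0,0.003,0],[1,0,0,0.006,0],[1,0,0,0.01,0],[1,0,0,0.014,0],[1,0,0,0.018,0]]'
python3 - <<'E'
from h import *
c=viewer.camera('wrist')
cv2.imwrite('pics/w15.png',c['color']);save(viewer.camera('side'),'s15.png',(270,150,400,260),5)
E
```

```text
time: 18.85
ee_pos: [0.5509, 0.1334, 0.0859]
tcp_rot: [-179.4, 0.2, 83.2]
wrist_force: [-0.5, -0.5, -1.9]
opening: 0.0325
```

View pics/w15.png

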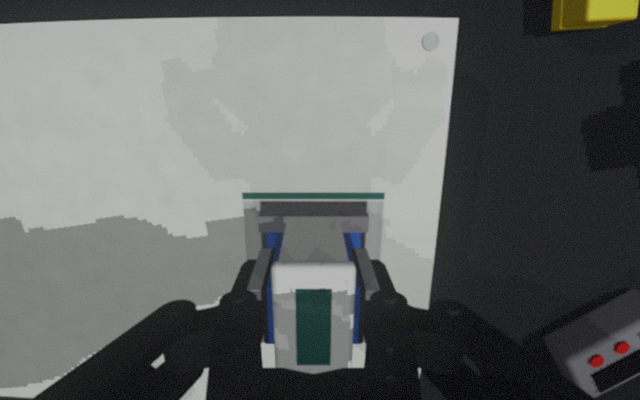

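View pics/s15.png

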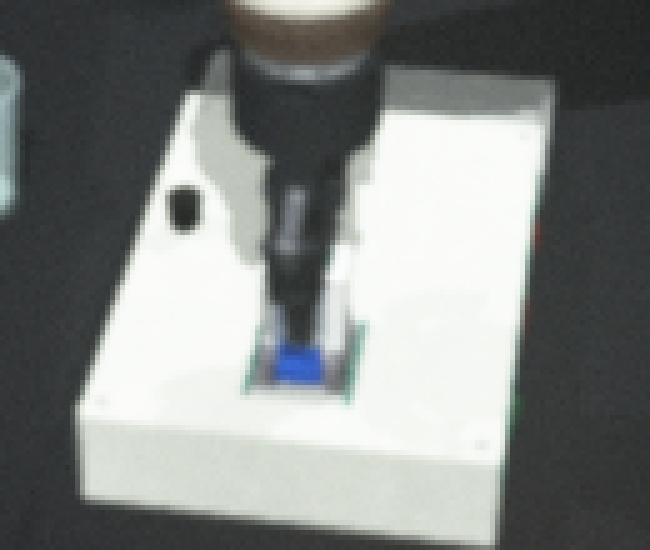

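```bash
python3 -m handwheel '[[1,0,0,0.006,0],[1,0,0,0.012,0],[1,0,0,0.018,0],[1,0,0,0.024,0],[1,0,0,0.03,0]]';python3 -m handwheel '[[1,0,0,0.008,0],[1,0,0,0.018,0],[1,0,0,0.028,0],[1,0,0,0.038,0],[1,0,0,0.048,0]]';python3 -m handwheel '[[1,0,0,0.01,0],[1,0,0,0.02,0],[1,0,0,0.03,0],[1,0,0,0.036,0],[1,0,0,0.04,0]]';python3 -m handwheel '[[1,0,0,0.002,0],[1,0,0,0.002,0],[1,0,0,0.002,0],[1,0,0,0.002,0],[1,0,0,0.002,0]]';python3 -m handwheel '[[1,0,0,0,0],[1,0,0,0,0],[1,0,0,0,0],[1,0,0,0,0],[1,0,0,0,0]]'
python3 - <<'E'
from h import *
c=viewer.camera('wrist')
cv2.imwrite('pics/w16.png',c['color']);save(viewer.camera('side'),'s16.png',(230,100,430,340),2.5)
save(viewer.camera('top'),'t16.png',(200,130,460,290),3)
E
```

```text
time: 19.45
ee_pos: [0.5513, 0.1334, 0.117]
tcp_rot: [-179.4, 0.2, 83.2]
wrist_force: [0.4, -0.5, -2.5]
opening: 0.0329
time: 19.95
ee_pos: [0.5514, 0.1335, 0.166]
tcp_rot: [-179.5, 0.1, 83.2]
wrist_force: [-0.4, 0.5, -2.0]
opening: 0.033
time: 20.45
ee_pos: [0.5515, 0.1335, 0.2067]
tcp_rot: [-179.5, 0.1, 83.2]
wrist_force: [0.8, -0.4, -2.2]
opening: 0.0333
time: 20.95
ee_pos: [0.5514, 0.1334, 0.2084]
tcp_rot: [-179.5, 0.1, 83.2]
wrist_force: [0.1, 0.0, -2.8]
opening: 0.0328
time: 21.45
ee_pos: [0.5514, 0.1335, 0.2084]
tcp_rot: [-179.5, 0.1, 83.2]
wrist_force: [-0.7, -0.1, -2.5]
opening: 0.0325
```

View pics/w16.png

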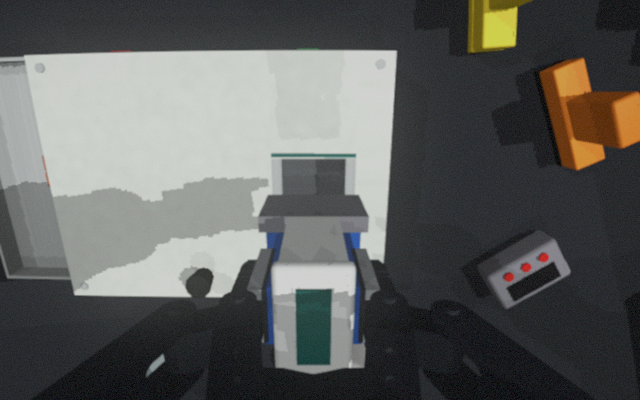

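View pics/s16.png

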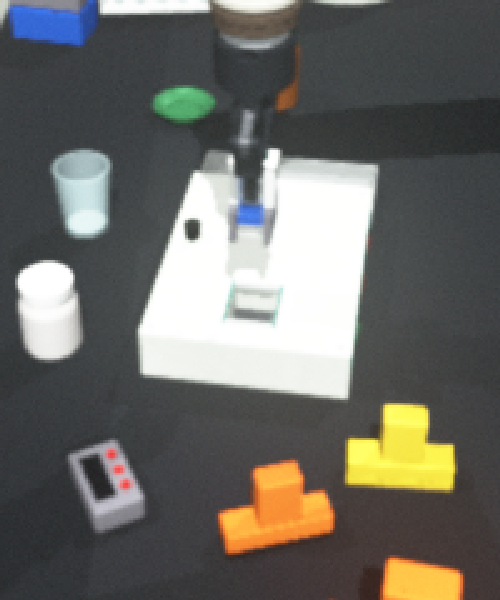

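View pics/t16.png

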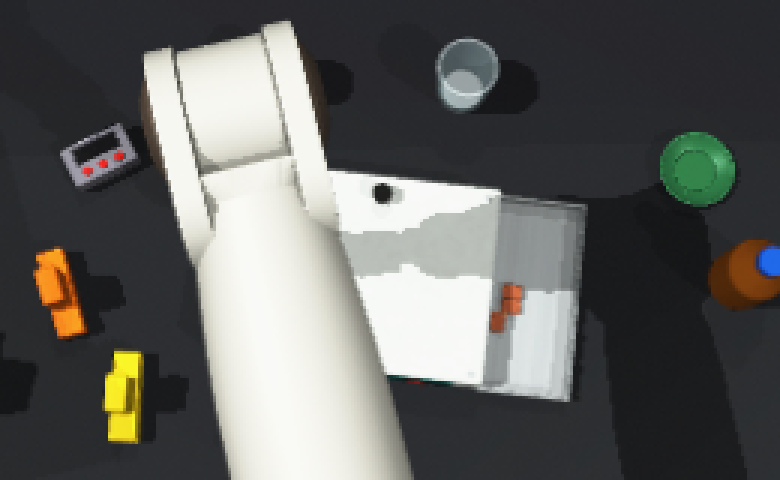

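The cassette hangs upright clear of the slot. The scraper is upright on the bench, the three chips are in the tray, and the bystanders are where they were. I'm handing in.

```bash
python3 -c "
from workcell import job_done
print(job_done())"
```

```text
the job is handed in; nothing more can be done
None
```

I wiped the three chips into the catch tray with the small orange scraper and stood it upright on the bench within about 1 cm of where it came from. I then pinched both catches with a 27 N grip and drew the cassette straight up. The job was handed in at about 21.5 s with the cassette held still.

**Last checks:**
- **Cassette:** the gripper rose 141 mm from the pinch height, so by calculation the underside is about 10 cm above the deck. The last readings were steady. The wrist picture shows both catches pushed in and the cassette upright, clear of the slot.
- **Chips:** the top view shows all three in the tray, two side by side and one against the deck wall. No finger came near them.
- **Scraper:** it stands upright, let go and well away from the bath.
- **Bystanders:** the stopper, timer, beaker, dish and bottle look unmoved in the last pictures. The jar does too, though only the side view shows it at the end.

**Disagreements:**
- The finger opening reads about 33 mm on the pinched catches instead of the nominal 36 mm. I took this as pad give or sensor offset, not a problem.
- The top camera put the slot about 4 mm off from the close wrist view, so I used the wrist view.

No check failed.

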